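# Change over the tea cartons in the clamp block

### The job

The orange tea cartons in the clamp block have set and the green ones are next: swing the clamp lever fully open, raise the display tray's folded header panel so that it leans back about 20 degrees past upright (110 degrees from folded flat), and stand every orange carton upright in the tray. Then stand every green carton upright in a pocket of the block, one to a pocket and down on its floor, and with all of them in, swing the lever fully shut over them. Leave the header up and the other things on the bench where they are.

Things in the scene. Friction and masses are not known exactly. Their poses are not given: they have to be found in the camera images.
- jig: Fixed clamp block, left or right of the robot: grey base plate 165 x 300 x 10 mm, three pockets in a row along y at y = -95, 0, 95 mm, each 86 (x) by 60 (y) mm inside, floor 10 mm and blue wall tops 26 mm above the bench. Origin on the bench under the middle pocket's centre; x points towards the hinge. Two steel cheeks 101 mm high carry the hinge behind (+x) the middle pocket.
- clamp (a joint): Clamp lever's hinge, rad: 0 = fully shut, level over the pockets; 1.75 = fully open, standing up and leaning 10 degrees back. Axis along the block's y. Moderate friction (0.45 N m) keeps it where it is left, without a latch.
- clamp_hinge (a point): Fixed point on the lever's hinge axis, 85 mm behind (+x) the pocket line and 88 mm above the bench; its axes are the block's. The lever reaches from here towards the block's -x when shut and swings up.
- clamp_grip (a point): Grip point on the lever's red handle, 155 mm from the hinge axis, moving with it. Handle 16 mm wide (y) and thick, 115 to 180 mm from the axis; shut, it points to the block's -x. The lever is a T: a bar 230 (y) x 30 x 12 mm crosses it 85 mm from the axis and, shut, lies 2 mm over the tops of cartons standing properly in the pockets.
- tray: Display tray, fixed to the bench: open cardboard-brown tray, 130 mm (x) by 260 mm (y) outside, 32 mm high, walls and floor 5 mm. Origin under its centre; x points from its open front to the hinge of the header panel. May stand left or right of the robot.
- header (a joint): Header panel's hinge, rad: 0 = folded flat over the tray, 1.57 = upright, up to 2.6 = leaning far back. Axis along the tray's y. The stiff hinge (0.4 N m friction) keeps the panel where it is left.
- header_hinge (a point): Fixed point on the header's hinge axis, on the tray's rear rim, 65 mm behind its centre (+x), 37 mm above the bench; its axes are the tray's.
- header_grip (a point): Grip point on the header's black tab, 158 mm from the hinge axis, moving with it; folded flat, the tab points to the tray's -x. Panel 130 x 260 x 6 mm, green with yellow field and orange disc outside, white inside; tab 16 mm wide (y), 12 mm thick, 130 to 175 mm from the axis.
- amber0: Finished tea carton, orange with a yellow band: rigid box 76 (x) x 50 (y) x 70 mm (z), 120 g (some 30% either way). Origin at the centre of its underside. Starts in a pocket of the clamp block under the shut lever; one or two of the three are present.
- green0: Fresh tea carton, green with a white band: rigid box 76 (x) x 50 (y) x 70 mm (z), 120 g (some 30% either way). Origin at the centre of its underside. Starts upright on the bench between block and tray; two or three are present.
- amber1: Finished tea carton, orange with a yellow band: rigid box 76 (x) x 50 (y) x 70 mm (z), 120 g (some 30% either way). Origin at the centre of its underside. Starts in a pocket of the clamp block under the shut lever; one or two of the three are present.
- green1: Fresh tea carton, green with a white band: rigid box 76 (x) x 50 (y) x 70 mm (z), 120 g (some 30% either way). Origin at the centre of its underside. Starts upright on the bench between block and tray; two or three are present.
- amber2: Finished tea carton, orange with a yellow band: rigid box 76 (x) x 50 (y) x 70 mm (z), 120 g (some 30% either way). Origin at the centre of its underside. Starts in a pocket of the clamp block under the shut lever; one or two of the three are present.
- green2: Fresh tea carton, green with a white band: rigid box 76 (x) x 50 (y) x 70 mm (z), 120 g (some 30% either way). Origin at the centre of its underside. Starts upright on the bench between block and tray; two or three are present.
- tape: Roll of brown tape, 100 mm wide, 48 mm high, loose on the bench; to be left alone. Origin at its underside.
- caddy: Steel tea caddy with red label, 76 mm wide, 130 mm high, loose on the bench; to be left alone. Origin at its underside.
- mug: Blue mug, 80 mm wide, 95 mm high, loose on the bench; to be left alone. Origin at its underside.
- stapler: Black stapler, 140 mm long, 49 mm high, loose on the bench; to be left alone. Origin at its underside.
- cutter: Yellow box cutter, 120 mm long, 21 mm high, loose on the bench; to be left alone. Origin at its underside.
- scoop: Long wooden spoon, loose on the bench; to be left alone. Origin at its underside.
There are look-alikes about, which are no part of the job. What is shaped like the green2 but pink is not meant.

How it is judged:
By the outcome, as a careful person would: the job done as asked, in the order asked, and still so for the second after the job is handed in, with the robot touching nothing.
Of amber0, amber1, amber2 only 1 to 2 are there at a start; the rules pass over those that are not, and their reading is None.
Of green0, green1, green2 only 2 to 3 are there at a start; the rules pass over those that are not, and their reading is None.
At some moment in a run one of green0, green1, green2 may be knocked a few centimetres aside while the robot is not near it.
It also fails if it takes over 210 s, if anything falls off the work surface, if the arm or the gripper's body presses on something with over 40 N, if the wrist force passes 120 N, or if a joint passes its speed limit or range.

### The arm

A 7-joint arm with a two-finger parallel gripper is mounted at the origin on the work surface. World frame = base frame: x ahead of the robot, y to its left, z up, the work surface at z = 0. Lengths are in mm, angles in rad, forces in N, time in s.
With the tool pointing down it reaches from about 400 to 925 mm from the base axis. Payload 4.1 kg.
Tool frame: the origin (TCP) lies between the finger pads; the fingertips stand 11 mm ahead of it and the grasp point (between the pads) lies 8 mm behind it; z points along the fingers, y is the line along which they close (so a half turn about z gives the same grasp; the last joint's range is limited). The gripper opens to 85 mm and grips with 20 to 120 N. Pads are 22 mm wide; open, the fingers measure 114 mm over their backs; the gripper's body (76 mm by 85 mm) begins 54 mm behind the grasp point. The pads swing forward as they close: fully open they stand 13 mm farther back than shut.
Start: joints at [-1.226, 0.398, 0.045, 1.537, -0.019, 1.207, -0.051], TCP at [279.077, 587.076, 242.347] pointing down, gripper open.
Joint ranges: [-2.82, 2.82], [-0.49, 2.23], [-1.37, 1.46], [0, 2.46], [-1.36, 4.5], [0.23, 2], [-2.94, 2.94]. Speed limits (rad/s): [2.57, 2.57, 3.14, 3.14, 3.14, 3.14, 3.14].

### API

Orientations are given as a unit quaternion [x, y, z, w].
In Python, from workcell import bot, kinematics, snapshot, ticket gives the robot as it stands. Calls block until the motion is done:
- bot.move_to(position, orientation): joint-space move of the TCP to a pose.
- bot.move_straight(position, rot=None, velocity=150, contact_N=None): straight line of the TCP; rot=None keeps the orientation; velocity is the mean speed in mm/s. With contact_N (N) it stops when the force on the tool has changed by that much, and returns True; else False.
- bot.move_joints(angles): joint-space move.
- bot.gripper_to(opening): opening from 0.0 (shut) to 1.0 (fully open); the grip force is fixed at half the most; returns when the fingers have stopped.
- bot.hold(seconds).
- kinematics.inverse_kinematics(position, orientation): joint angles nearest the present ones, or None.
- bot.sense(): the state.
- snapshot(name): name is "side" or "top"; returns a dict with "frame" (480x640x3 uint8, blue, green, red), "fx", "fy", "cx", "cy" (pixels), "k1" (the pictures are not rectified: a ray, as slopes to the right and down, at radius r is drawn at 1 + k1 r^2 times it, then the intrinsics apply), "extrinsics" (4x4, takes a point from world to camera coordinates). Camera axes: x right, y down, z forward; pixel columns grow to the right and rows downward; lengths in mm; the calibration is good to about 2 mm. A picture is of the moment at which its call begins. There is no depth.
A pose or a line that the arm cannot do raises bot.PlanningError and nothing moves.
- ticket.sign_off(): hands the job in; it is judged then, once.
The state is a dict: "time": time; "joints": joint angles; "dq": joint speeds; "joint_torque": joint torques, N m; "eef_pos": TCP position; "orientation": TCP orientation; "wrist_force": force on the tool from outside, world axes, zero at the start; "ft_torque": the same for the moment, N m; "finger_gap": opening from 0.0 (shut) to 1.0 (fully open); "gripper_force": force on a finger pad.
Only numpy, scipy, OpenCV 4.12 (cv2) and the standard library are available. Lean on these libraries where they do the work, as an engineer would, in place of code of your own. Each camera call takes 0.05 s, during which the arm holds its last target. There are 200 camera calls.

## Working session

There is one attempt and no reset: what is moved stays moved. The work goes in short steps, each a Python script; the robot and the scene stay as the last script left them, time stands still between calls to the robot, and variables do not carry over. Pictures are saved under pics/ and viewed, at most 14 in all, crops included, and the job is handed in when it is done.

```bash
ls; mkdir -p pics; python3 - <<'E'
from workcell import bot, kinematics, snapshot, ticket
import cv2, numpy as np
for n in ("side","top"):
    s=snapshot(n); cv2.imwrite(f"pics/{n}0.png",s["frame"]); print(n,s["fx"],s["fy"],s["cx"],s["cy"],s["k1"],np.round(s["extrinsics"],3).tolist())
print(bot.sense())
E
```

```text
pics
side 553.7085033442545 553.7085033442545 331.52834799742755 239.47044502593477 0.0020849946018103227 [[0.951, -0.31, 0.015, -515.876], [-0.156, -0.518, -0.841, 154.795], [0.268, 0.798, -0.54, 1175.478], [0.0, 0.0, 0.0, 1.0]]
top 524.6703024429107 524.6703024429107 328.18263605099474 236.52867422634571 -0.14314794301310543 [[-0.007, -1.0, -0.016, 6.004], [-0.997, 0.008, -0.074, 528.806], [0.074, 0.016, -0.997, 1070.474], [0.0, 0.0, 0.0, 1.0]]
{'time': 0.1, 'joints': array([-1.22597678,  0.39914897,  0.04504291,  1.53772587, -0.01872022,
        1.20692598, -0.05072027]), 'dq': array([ 0.0013129 , -0.00126756, -0.00089884, -0.00071693,  0.00196323,
        0.00061854, -0.00025907]), 'joint_torque': array([ 3.38538717e-03, -4.76260042e+01,  1.36969518e+00, -2.54948688e+01,
        1.19690286e-02,  4.94656008e-03, -4.25484757e-06]), 'eef_pos': array([278.84460749, 586.54675224, 241.35999443]), 'orientation': array([ 2.20054366e-01,  9.75487200e-01, -8.81598084e-04, -1.43386176e-04]), 'wrist_force': array([-0.3208565 ,  0.3609168 ,  0.02444774]), 'ft_torque': array([-0.0358663 , -0.04102   , -0.01539435]), 'gripper_force': 0.0, 'finger_gap': 1.0005586591843083}
```

View pics/side0.png

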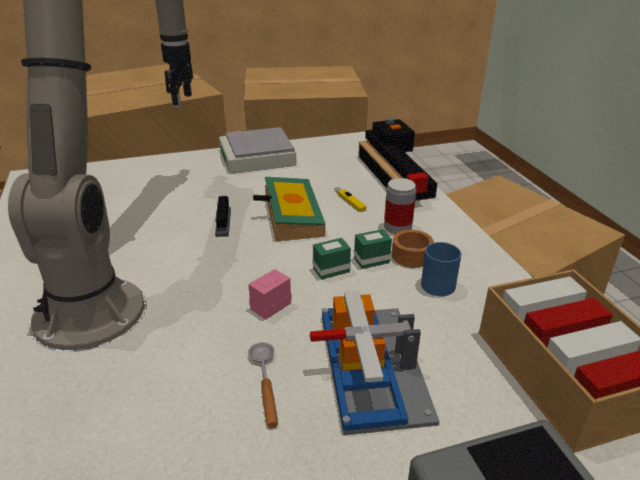

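View pics/top0.png

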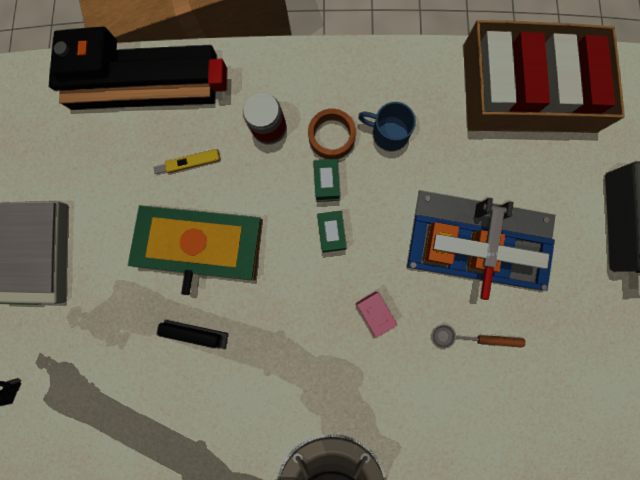

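The top view shows the block on the right (about (485,240)), with oranges in its left and middle pockets and the right one empty. The tray is on the left (195,243), with the header folded and its tab at (187,283). The two greens are at (327,180) and (331,232), and the pink decoy is at (376,314). The side view shows the same scene. I'll zoom in to choose features.

```bash
cat > h.py <<'E'
from workcell import bot, kinematics, snapshot, ticket
import cv2, numpy as np
from scipy.spatial.transform import Rotation as R
def rays(s,uv):
    K=np.array([[s["fx"],0,s["cx"]],[0,s["fy"],s["cy"]],[0,0,1]])
    n=cv2.undistortPoints(np.float64(uv).reshape(-1,1,2),K,np.array([s["k1"],0,0,0,0.])).reshape(-1,2)
    E=np.array(s["extrinsics"]); Rm,t=E[:3,:3],E[:3,3]
    return -Rm.T@t, np.c_[n,np.ones(len(n))]@Rm
def onz(s,uv,z):
    c,d=rays(s,uv); return c+d*((z-c[2])/d[:,2])[:,None]
def tri(s1,uv1,s2,uv2):
    c1,d1=rays(s1,uv1); c2,d2=rays(s2,uv2); out=[]
    for a,b in zip(d1,d2):
        a=a/np.linalg.norm(a); b=b/np.linalg.norm(b)
        t=np.linalg.lstsq(np.c_[a,-b],c2-c1,rcond=None)[0]
        p,q=c1+a*t[0],c2+b*t[1]; out.append(np.r_[(p+q)/2,np.linalg.norm(p-q)])
    return np.array(out)
def proj(s,P):
    E=np.array(s["extrinsics"]); K=np.array([[s["fx"],0,s["cx"]],[0,s["fy"],s["cy"]],[0,0,1]])
    return cv2.projectPoints(np.float64(P).reshape(-1,1,3),cv2.Rodrigues(E[:3,:3])[0],E[:3,3],K,np.array([s["k1"],0,0,0,0.]))[0].reshape(-1,2)
def mask(s,lo,hi,roi=None):
    m=cv2.inRange(cv2.cvtColor(s["frame"],cv2.COLOR_BGR2HSV),np.array(lo),np.array(hi))
    if roi is not None:
        k=np.zeros_like(m); x0,y0,x1,y1=roi; k[y0:y1,x0:x1]=255; m&=k
    return m
def blobs(m,amin=20):
    cs,_=cv2.findContours(m,cv2.RETR_EXTERNAL,cv2.CHAIN_APPROX_NONE)
    return sorted([c for c in cs if cv2.contourArea(c)>amin],key=cv2.contourArea,reverse=True)
E
python3 - <<'E'
from h import *
t=cv2.imread("pics/top0.png"); s=cv2.imread("pics/side0.png")
a=cv2.resize(t[180:310,400:565],None,fx=4.8,fy=4.5,interpolation=cv2.INTER_CUBIC)
cv2.imwrite("pics/c1.png",a[:600,:800])
b=cv2.resize(s[280:440,295:445],(560,598),interpolation=cv2.INTER_CUBIC)
cv2.imwrite("pics/c2.png",b)
h=cv2.cvtColor(t,cv2.COLOR_BGR2HSV)
for p in [(318,178),(327,180),(340,212),(331,232),(140,215),(190,230),(193,242),(440,228),(436,256),(488,285),(480,247),(418,240),(187,283),(525,250)]: print(p,h[p[1],p[0]])
h=cv2.cvtColor(s,cv2.COLOR_BGR2HSV)
for p in [(330,248),(332,262),(372,240),(328,336),(342,308),(375,415),(262,198),(290,200)]: print('s',p,h[p[1],p[0]])
E
```

```text
(318, 178) [ 73 143  68]
(327, 180) [102   8 151]
(340, 212) [ 72 137  67]
(331, 232) [102   8 151]
(140, 215) [ 72 134  59]
(190, 230) [ 10 223 144]
(193, 242) [ 11 223 143]
(440, 228) [ 12 212 144]
(436, 256) [ 11 213 145]
(488, 285) [  1 224 116]
(480, 247) [ 38  19 149]
(418, 240) [108 196  87]
(187, 283) [15 34 15]
(525, 250) [ 30  23 135]
s (330, 248) [ 24  20 177]
s (332, 262) [ 74 127  54]
s (372, 240) [ 71  75 105]
s (328, 336) [  4 238 106]
s (342, 308) [ 14 243 176]
s (375, 415) [105 186 119]
s (262, 198) [148 204  15]
s (290, 200) [ 15 251 173]
```

View pics/c1.png

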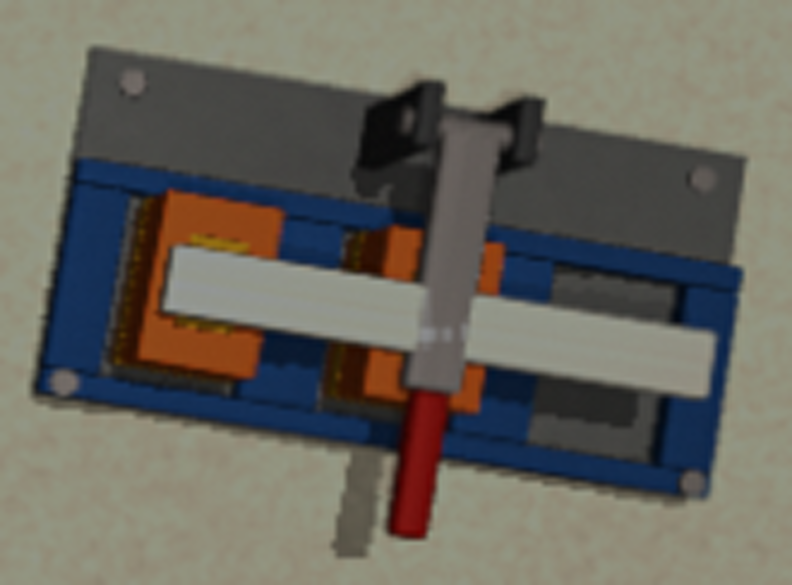

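View pics/c2.png

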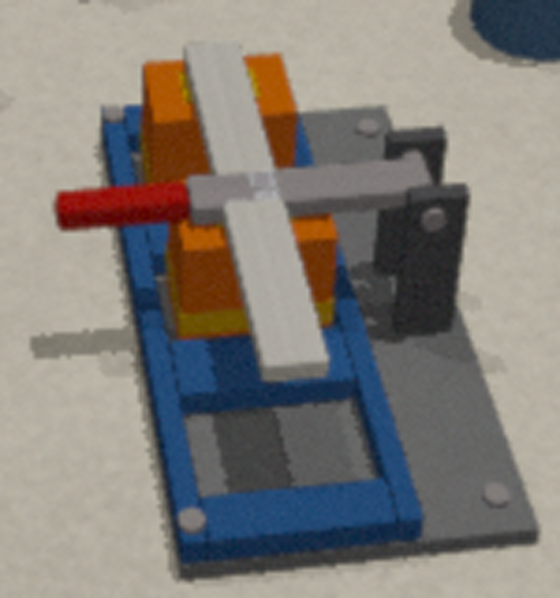

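Crop 1 shows the blue frame spanning the plate's full 300 mm width, with the empty pocket on the right. Crop 2 shows the red handle tip at crop (62,210) and the cheeks behind it. Next I'll measure by masks.

```bash
cat >> h.py <<'E'
def greens(t,s=None,verbose=True):
    """greens on the bench: top faces (green+white) -> centre,yaw of long axis on z=70"""
    m=mask(t,(60,80,35),(85,255,255),(270,60,405,340))
    out=[]
    for c in blobs(cv2.morphologyEx(m,cv2.MORPH_CLOSE,np.ones((3,3))),300):
        P=onz(t,c.reshape(-1,2),70)[:,:2].astype(np.float32)
        (cx,cy),(w,h),a=cv2.minAreaRect(P)
        b=np.radians(a)+(np.pi/2 if h>w else 0); b=(b+np.pi/2)%np.pi-np.pi/2
        x,y,bw,bh=cv2.boundingRect(c); wm=mask(t,(0,0,110),(180,60,255),(x+3,y+3,x+bw-3,y+bh-3))
        wb=blobs(wm); M=cv2.moments(wb[0]) if wb else None
        uv=(M["m10"]/M["m00"],M["m01"]/M["m00"]) if M else None
        lab=onz(t,[uv],70)[0,:2] if uv else None
        out.append(dict(c=np.array([cx,cy]),size=(max(w,h),min(w,h)),yaw=b,lab=lab,uv=uv))
        if verbose: print("green",np.round([cx,cy],1),"size",np.round(out[-1]["size"],1),"yaw",round(b,3),"label",lab,uv)
    return out
E
python3 - <<'E'
from h import *
t=snapshot("top"); s=snapshot("side")
m=mask(t,(100,120,40),(118,255,255),(400,180,570,310))
pts=np.vstack(blobs(m,20)).reshape(-1,2)
P=onz(t,pts,26)[:,:2].astype(np.float32)
r=cv2.minAreaRect(P); print("blue rect",r, cv2.boxPoints(r).round(1).tolist())
m=mask(s,(100,120,30),(118,255,255),(300,285,440,440))
pts=np.vstack(blobs(m,20)).reshape(-1,2); P=onz(s,pts,26)[:,:2].astype(np.float32)
r=cv2.minAreaRect(P); print("blue side rect",r)
# grey plate+blue whole in top: not background: use hull of blue|grey
hs=cv2.cvtColor(t["frame"],cv2.COLOR_BGR2HSV)
m=mask(t,(0,0,0),(180,255,110),(400,180,570,310))
c=blobs(m,500)[0]; q=cv2.approxPolyDP(cv2.convexHull(c),6,True).reshape(-1,2); print("block hull",q.tolist(),onz(t,q,10)[:,:2].round(1).tolist())
# handle
def red(sn,roi):
    m=mask(sn,(0,170,60),(7,255,255),roi); return blobs(m,30)[0].reshape(-1,2)
ct=red(t,(470,255,505,310)); cs=red(s,(300,320,352,350))
def minrect(c): 
    r=cv2.minAreaRect(c.astype(np.float32)); return np.array(r[0]),cv2.boxPoints(r)
print("handle centroid",minrect(ct)[0],minrect(cs)[0],tri(t,[minrect(ct)[0]],s,[minrect(cs)[0]]))
print(minrect(ct)[1].tolist()); print(onz(t,minrect(ct)[1],92)[:,:2].round(1).tolist())
# header
m=mask(t,(8,150,80),(32,255,255),(130,205,265,285)); c=blobs(m,300)[0]; r=cv2.minAreaRect(onz(t,c.reshape(-1,2),40)[:,:2].astype(np.float32)); print("yellow",r)
c1=minrect(c)[0]
m=mask(s,(10,150,80),(32,255,255),(262,180,312,222)); c=blobs(m,300)[0]; c2=minrect(c)[0]
print(cv2.minAreaRect(onz(s,c.reshape(-1,2),40)[:,:2].astype(np.float32)))
print("yellow tri",c1,c2,tri(t,[c1],s,[c2]))
m=mask(t,(5,80,40),(85,255,255),(125,200,270,285)); c=blobs(m,300)[0]; r=cv2.minAreaRect(onz(t,c.reshape(-1,2),40)[:,:2].astype(np.float32)); print("panel",r,cv2.boxPoints(r).round(1).tolist())
m=mask(t,(0,0,0),(180,255,40),(175,265,200,298)); c=blobs(m,20)[0]; b1=minrect(c); print("tab",b1[0],onz(t,b1[1],40)[:,:2].round(1).tolist())
m=mask(s,(0,0,0),(180,255,45),(248,190,275,206)); c=blobs(m,20)[0]; b2=minrect(c); print("tab side",b2[0], tri(t,[b1[0]],s,[b2[0]]))
g=greens(t)
for x in g:
    e=proj(s,[[*x["lab"],70]])[0].astype(int); w=blobs(mask(s,(0,0,130),(180,70,255),(e[0]-14,e[1]-8,e[0]+14,e[1]+8)),10)
    if w:
        M=cv2.moments(w[0]); uv=(M["m10"]/M["m00"],M["m01"]/M["m00"]); print("green tri",e,uv,tri(t,[x["uv"]],s,[uv]))
E
```

```text
blue rect ((492.1868591308594, -317.4892883300781), (298.5694580078125, 109.26377868652344), 79.68560028076172) [[411.70001220703125, -454.6000061035156], [519.2000122070312, -474.1000061035156], [572.7000122070312, -180.39999389648438], [465.20001220703125, -160.8000030517578]]
blue side rect ((527.9295043945312, -278.5496826171875), (439.118408203125, 219.2296600341797), 54.1915397644043)
block hull [[418, 191], [511, 201], [555, 215], [547, 290], [470, 303], [408, 269]] [[624.5, -188.7], [602.3, -388.9], [571.8, -485.9], [411.7, -462.2], [387.4, -294.1], [460.1, -164.3]]
handle centroid [486.92352295 282.59414673] [327.45526123 334.38180542] [[ 431.95653689 -308.25213163   90.640677      2.15879595]]
[[479.14117431640625, 297.36474609375], [486.12939453125, 265.91766357421875], [494.70587158203125, 267.82354736328125], [487.7176513671875, 299.2706298828125]]
[[402.5, -291.5], [463.4, -306.7], [459.5, -323.8], [398.5, -308.5]]
yellow ((519.3524169921875, 282.1665954589844), (195.23867797851562, 85.4288330078125), 83.51577758789062)
((526.022216796875, 300.2625732421875), (206.94328
[... 378 characters left out ...]
8964844], [471.20001220703125, 420.20001220703125]]
tab [186.94880676 281.93515015] [[411.9, 304.8], [462.3, 299.0], [460.2, 281.3], [409.9, 287.1]]
tab side [262.  197.5] [[437.32985834 286.72752727  60.88445602   2.16333361]]
green [536.7  -5.2] size [74.1 47.6] yaw 0.116 label [537.2589674   -5.19521595] (331.2745552977571, 230.3812838360402)
green [643.8   4.2] size [75.  47.6] yaw 0.05 label [644.23889012   4.54288306] (325.99344799344794, 177.20475020475018)
green tri [330 245] (331.2467043314501, 245.1619585687382) [[538.01137781  -5.47577426  72.18502446   1.94573538]]
green tri [372 236] (373.04033970276004, 235.89171974522293) [[645.07024649   4.14090437  72.03592815   2.50188662]]
```

```bash
cat >> h.py <<'E'
class F:
    def __init__(s,x,y,yaw): s.o=np.array([x,y,0.]); s.yaw=yaw; s.R=R.from_euler("z",yaw)
    def w(s,p): return s.o+s.R.apply(p)
def rect(x0,x1,y0,y1,z): return [[x0,y0,z],[x1,y0,z],[x1,y1,z],[x0,y1,z]]
def draw(im,s,f,quads,col=(255,255,0),k=5,off=(0,0)):
    for q in quads:
        p=(proj(s,f.w(np.array(q,float)))-off+.5)*k
        cv2.polylines(im,[np.int32(p)],True,col,1,cv2.LINE_AA)
E
cat > ov.py <<'E'
from h import *
def ov(J,T,name):
    t=snapshot("top"); s=snapshot("side")
    jq=[rect(-43,43,y-30,y+30,26) for y in(-95,0,95)]+[rect(-55,55,-150,150,26),rect(-38,38,70,120,80),rect(-38,38,-25,25,80),rect(-95,-30,-8,8,88)]
    tq=[rect(-65,65,-130,130,40),rect(-110,-65,-8,8,40),rect(-65,65,-130,130,0)]
    def crop(sn,x0,y0,x1,y1,f,q,k,col):
        im=cv2.resize(sn["frame"][y0:y1,x0:x1],None,fx=k,fy=k,interpolation=cv2.INTER_CUBIC); draw(im,sn,f,q,col,k,(x0,y0)); return im
    a=crop(t,400,180,560,310,J,jq,2.5,(255,255,0)); b=crop(s,300,285,440,435,J,jq,2.5,(255,255,0))
    c=crop(t,120,195,280,305,T,tq,2.5,(255,0,255)); d=crop(s,245,165,335,245,T,tq,3.5,(255,0,255))
    out=np.zeros((600,800,3),np.uint8)
    for im,(x,y) in((a,(0,0)),(b,(400,0)),(c,(0,325)),(d,(400,320 if 0 else 375-0))):
        im=im[:600-y,:800-x]; out[y:y+im.shape[0],x:x+im.shape[1]]=im
    cv2.imwrite(name,out)
E
python3 - <<'E'
from ov import *
ov(F(492.8,-318.5,-.18),F(519.4,279,-.119),"pics/ov1.png")
E
```

```text
(no output)
```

View pics/ov1.png

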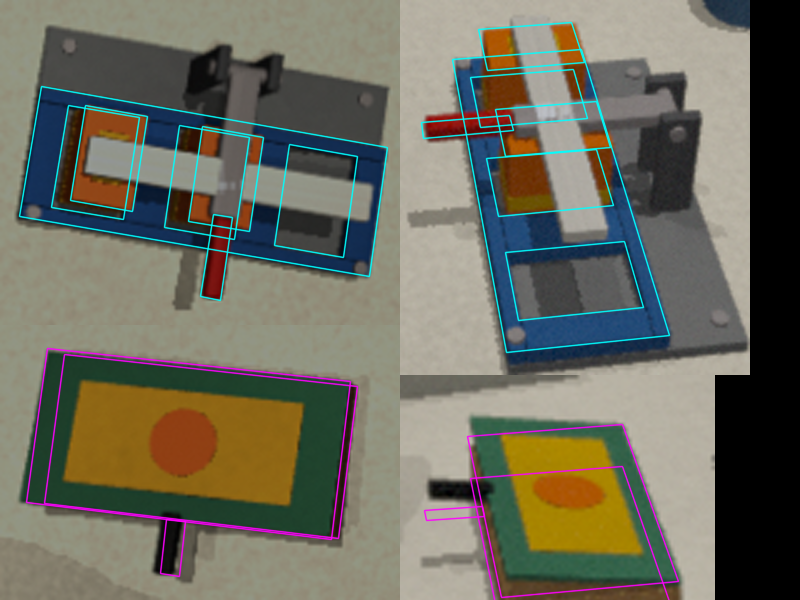

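The block overlay fits, including the empty pocket; both oranges sit a few mm toward -y in their pockets. The tray outline fits at the hinge, but the front edge is raised: the yellow field triangulates at z≈50 and the tab at z≈61. So the header starts at about 0.14 rad. Next I'll check IK for the arcs.

```bash
cat >> h.py <<'E'
J=F(492.8,-318.5,-.18); T=F(518.5,278,-.119)
def tool(f,p,sgn=1):
    d=np.array([np.cos(p),0,-np.sin(p)]); y=np.array([0,sgn,0.]); x=np.cross(y,d)
    return (f.R*R.from_matrix(np.c_[x,y,d])).as_quat()
def arc(f,hx,hz,r,a,p,back=0,sgn=1,dr=0):
    """TCP pose holding point at radius r, lever angle a, tool pitch p; back = retreat along tool"""
    d=np.array([np.cos(p),0,-np.sin(p)])
    g=np.array([hx-(r+dr)*np.cos(a),0,hz+(r+dr)*np.sin(a)])+d*(8-back)
    return f.w(g),tool(f,p,sgn)
CL=(J,85,88,155); HD=(T,65,37,158)
E
python3 - <<'E'
from h import *
for nm,L,as_ in(("clamp",CL,np.linspace(0,1.75,8)),("header",HD,np.linspace(.14,1.92,8))):
  for sg in(1,-1):
    for p in np.arange(0.2,2.9,.2):
      print(nm,sg,round(p,1),"".join("#" if kinematics.inverse_kinematics(*arc(*L,a,p,0,sg)) is not None else "." for a in as_),"".join("#" if kinematics.inverse_kinematics(*arc(*L,a,p,60,sg)) is not None else "." for a in as_))
E
```

```text
clamp 1 0.2 .....### ......##
clamp 1 0.4 ....#### .....###
clamp 1 0.6 ...##### .......#
clamp 1 0.8 ###..### ..######
clamp 1 1.0 ######## ########
clamp 1 1.2 ######## ########
clamp 1 1.4 ######## ########
clamp 1 1.6 ######## ########
clamp 1 1.8 ######## ########
clamp 1 2.0 ######## ########
clamp 1 2.2 ######## ######..
clamp 1 2.4 #####... ####....
clamp 1 2.6 ###..... ##......
clamp 1 2.8 #....... ........
clamp -1 0.2 .....### ......##
clamp -1 0.4 ....#### .....###
clamp -1 0.6 ...##### .......#
clamp -1 0.8 ######## ..######
clamp -1 1.0 ######## ########
clamp -1 1.2 ######## ########
clamp -1 1.4 ######## ########
clamp -1 1.6 ######## ########
clamp -1 1.8 ######## ########
clamp -1 2.0 ######## ########
clamp -1 2.2 ######## ######..
clamp -1 2.4 #####... ####....
clamp -1 2.6 ###..... ##......
clamp -1 2.8 #....... ........
header 1 0.2 ######## ########
header 1 0.4 ######## ########
header 1 0.6 ######## ########
header 1 0.8 ######## ########
header 1 1.0 ######## ########
header 1 1.2 ######## ########
header 1 1.4 ######## ########
header 1 1.6 ######## ########
header 1 1.8 ######## ########
header 1 2.0 ######## ########
header 1 2.2 ######## ########
header 1 2.4 #######. #####...
header 1 2.6 #####... ####....
header 1 2.8 ####.... ##......
header -1 0.2 ######## ########
header -1 0.4 ######## ########
header -1 0.6 ######## ########
header -1 0.8 ######## ########
header -1 1.0 ######## ########
header -1 1.2 ######## ########
header -1 1.4 ######## ########
header -1 1.6 ######## ########
header -1 1.8 ######## ########
header -1 2.0 ######## ########
header -1 2.2 ######## ########
header -1 2.4 #######. #####...
header -1 2.6 #####... ####....
header -1 2.8 ####.... ##......
```

```bash
cat >> h.py <<'E'
def swing(L,a0,a1,p0,p1,n=8,v=110,sgn=1):
    mx=0
    for i in range(1,n+1):
        u=i/n; bot.move_straight(*arc(*L,a0+(a1-a0)*u,p0+(p1-p0)*u,0,sgn),velocity=v)
        mx=max(mx,np.linalg.norm(bot.sense()["wrist_force"]))
    st=bot.sense(); print("swing end t",round(st["time"],1),"maxF",round(mx,1),"gap",round(st["finger_gap"],3))
def grab(L,a,p,back=70,op=.5,v=200,sgn=1):
    bot.gripper_to(op); bot.move_straight(*arc(*L,a,p,back,sgn),velocity=250); bot.move_straight(*arc(*L,a,p,0,sgn),velocity=v,contact_N=15)
    bot.gripper_to(0); st=bot.sense(); print("grab gap",round(st["finger_gap"],3),"F",st["gripper_force"],np.round(st["wrist_force"],1),st["time"])
def free(L,a,p,back=70,op=.5,sgn=1):
    bot.gripper_to(op); bot.move_straight(*arc(*L,a,p,back,sgn),velocity=250)
def save(name,*snaps):
    cv2.imwrite(name,np.hstack([cv2.resize(x,(400,300)) for x in snaps]))
E
python3 - <<'E'
from h import *
bot.move_to([380,-280,330],tool(J,1.2))
grab(CL,0,1.0)
swing(CL,0,.9,1.0,1.9)
t=snapshot("top"); s=snapshot("side"); save("pics/a1.png",t["frame"],s["frame"])
E
```

```text
Traceback (most recent call last):
  File "h.py", line 69, in grab
    bot.gripper_to(op); bot.move_straight(*arc(*L,a,p,back,sgn),velocity=250); bot.move_straight(*arc(*L,a,p,0,sgn),velocity=v,contact_N=15)
                        ~~~~~~~~~~~~~~~~~^^^^^^^^^^^^^^^^^^^^^^^^^^^^^^^^^^^^
workcell.PlanningError: the arm cannot follow that straight line within its joint ranges
```

```bash
python3 - <<'E'
from h import *
print(bot.sense()["joints"].round(2),bot.sense()["time"],bot.sense()["eef_pos"])
for p in(1.0,1.2,1.4,1.6):
  for b in(70,0):
    q=kinematics.inverse_kinematics(*arc(*CL,0,p,b)); print(p,b,None if q is None else np.round(q,2))
for p in(1.8,2.0,2.2):print(p,np.round(kinematics.inverse_kinematics(*arc(*CL,.9,p,0)),2))
E
```

```text
[-0.39 -0.36  0.81  2.05  0.2   0.99  1.74] 3.8667 [ 380.02269871 -280.00255552  330.02774743]
1.0 70 [ 1.5   0.1  -0.75  2.35 -0.81  0.32  2.88]
1.0 0 [ 1.79  0.53 -1.26  2.33  1.18  0.25  0.99]
1.2 70 [ 0.25  0.1   0.45  2.24 -0.45  0.53  2.44]
1.2 0 [ 0.42  0.26  0.25  2.24 -0.64  0.39  2.61]
1.4 70 [-0.44  0.49  1.31  2.1  -0.75  0.91  2.67]
1.4 0 [-0.06  0.4   0.78  2.13 -0.61  0.66  2.52]
1.6 70 [-0.13  0.39  0.83  1.93 -0.33  0.99  2.25]
1.6 0 [ 0.04  0.45  0.61  1.99 -0.33  0.83  2.23]
1.8 [-0.12  0.57  0.86  1.63 -0.32  1.35  2.2 ]
2.0 [-0.1   0.71  0.89  1.49 -0.31  1.55  2.21]
2.2 [-0.07  0.84  0.89  1.37 -0.27  1.74  2.23]
```

```bash
sed -i 's/bot.gripper_to(op); bot.move_straight(\*arc(\*L,a,p,back,sgn),velocity=250); bot.move_straight/bot.gripper_to(op); bot.move_to(*arc(*L,a,p,back,sgn)); bot.move_straight/; s/sgn=1):/sgn=-1):/' h.py
python3 - <<'E'
from h import *
bot.move_to([380,-280,330],tool(J,1.4,-1))
grab(CL,0,1.4,80)
print(bot.sense()["joints"].round(2))
swing(CL,0,.9,1.4,2.15)
print(bot.sense()["joints"].round(2))
t=snapshot("top"); s=snapshot("side"); save("pics/a1.png",t["frame"],s["frame"])
E
```

```text
grab gap 0.175 F 58.715386390686035 [-2.7  5.4 10. ] 8.15
[ 1.31  0.4  -0.86  2.09  0.42  0.65 -1.55]
swing end t 10.6 maxF 9.2 gap 0.169
[ 0.87  0.72 -0.73  1.37  0.44  1.8  -1.64]
```

View pics/a1.png

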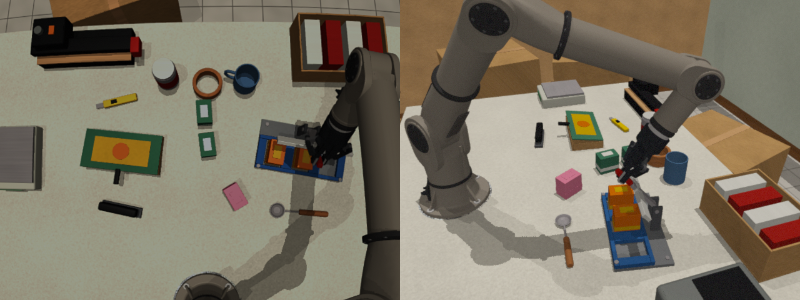

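The picture shows the gripper holding the handle and the lever about 50° up, with both oranges still in their pockets. I'll regrip and finish opening.

```bash
python3 - <<'E'
from h import *
free(CL,.9,2.15,60)
grab(CL,.9,1.45,60)
swing(CL,.9,1.76,1.45,2.1)
print(bot.sense()["wrist_force"],bot.sense()["joints"].round(2))
try: free(CL,1.76,2.1,50)
except bot.PlanningError as e: print(e); bot.move_straight(bot.sense()["eef_pos"]+[-10,0,50])
bot.move_to([430,-100,330],tool(J,np.pi/2,-1))
bot.move_to([390,250,280],tool(T,1.3,-1))
t=snapshot("top"); s=snapshot("side"); save("pics/a2.png",t["frame"],s["frame"]); print(bot.sense()["time"])
E
```

```text
grab gap 0.178 F 59.57271337509155 [-1.2  3.1  5.3] 13.325
swing end t 15.7 maxF 7.5 gap 0.177
[-0.97680236  5.0179085   0.69914646] [ 0.69  0.88 -0.66  0.96  0.48  1.97 -1.59]
20.1167
```

View pics/a2.png

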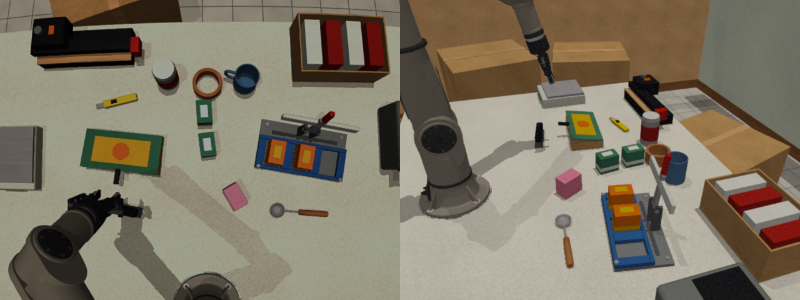

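```bash
cat >> h.py <<'E'
def mid(sn,lo,hi,roi):
    c=blobs(mask(sn,lo,hi,roi),15)[0]; return np.array(cv2.minAreaRect(c)[0]),c.reshape(-1,2)
def clampangle(roit,rois):
    t=snapshot("top"); s=snapshot("side")
    a,ca=mid(t,(0,150,50),(8,255,255),roit); b,cb=mid(s,(0,150,50),(8,255,255),rois)
    P=tri(t,[a],s,[b])[0]; l=J.R.inv().apply(P[:3]-J.o); print("handle",a,b,P.round(1),"local",l.round(1),"angle",np.arctan2(l[2]-88,85-l[0]).round(3),"r",np.hypot(l[2]-88,l[0]-85).round(1))
E
python3 - <<'E'
from h import *
clampangle((495,165,550,205),(415,235,440,292))
grab(HD,.14,1.0,70)
swing(HD,.14,1.0,1.0,1.86)
free(HD,1.0,1.86,60)
grab(HD,1.0,1.0,60)
swing(HD,1.0,1.92,1.0,1.92)
free(HD,1.92,1.92,70)
bot.move_to([430,-100,330],tool(J,np.pi/2,-1))
t=snapshot("top"); s=snapshot("side"); save("pics/a3.png",t["frame"],s["frame"]); print(bot.sense()["time"])
E
```

```text
handle [531.  182.5] [425.02944946 261.88238525] [ 596.7 -344.4  242.     9.4] local [106.9  -6.9 242. ] angle 1.712 r 155.5Traceback (most recent call last):
  File "<stdin>", line 3, in <module>
  File "h.py", line 69, in grab
    bot.gripper_to(op); bot.move_to(*arc(*L,a,p,back,sgn)); bot.move_straight(*arc(*L,a,p,0,sgn),velocity=v,contact_N=15)
                                                            ~~~~~~~~~~~~~~~~~^^^^^^^^^^^^^^^^^^^^^^^^^^^^^^^^^^^^^^^^^^^^
workcell.PlanningError: the arm cannot follow that straight line within its joint ranges
```

```bash
python3 - <<'E'
from h import *
bot.move_to([430,-100,330],tool(J,np.pi/2,-1)); bot.gripper_to(0)
bot.move_to(J.w([45,0,245]),tool(J,np.pi/2,-1))
c=bot.move_straight(J.w([125,0,245]),velocity=60,contact_N=14)
st=bot.sense(); print(c,(J.R.inv().apply(st["eef_pos"]-J.o)).round(1),st["wrist_force"].round(1),st["time"])
bot.move_straight(J.w([45,0,245]),velocity=250)
print("chk"); 
for sg in(1,-1):
  for p in(.9,1.1,1.3,1.5):
    for b in(70,0):
      q=kinematics.inverse_kinematics(*arc(*HD,.14,p,b,sg)); print(sg,p,b,None if q is None else np.round(q,2))
E
```

```text
True [ 93.3   0.  243.4] [-2.   0.5  0.9] 26.6
chk
1 0.9 70 [-1.74  0.27  0.66  2.38  1.03  0.55 -0.57]
1 0.9 0 [-1.61  0.47  0.66  2.36  1.26  0.34 -0.78]
1 1.1 70 [-1.4   0.19  0.45  2.28  0.66  0.56 -0.06]
1 1.1 0 [-1.32  0.37  0.46  2.28  0.73  0.37 -0.12]
1 1.3 70 [-0.89  0.2   0.05  2.16  0.35  0.66  0.35]
1 1.3 0 [-0.85  0.33  0.05  2.18  0.42  0.51  0.28]
1 1.5 70 [-0.41  0.28 -0.36  2.02  0.2   0.82  0.57]
1 1.5 0 [-0.41  0.39 -0.36  2.06  0.3   0.68  0.48]
-1 0.9 70 [-2.22  0.84  1.43  2.38 -0.79  0.33 -1.97]
-1 0.9 0 [-1.99  0.9   1.25  2.37 -1.31  0.24 -1.48]
-1 1.1 70 [-2.06  0.58  1.36  2.29 -0.44  0.45 -2.15]
-1 1.1 0 [-1.77  0.61  1.06  2.29 -0.48  0.28 -2.12]
-1 1.3 70 [-1.85  0.49  1.25  2.18 -0.46  0.65 -2.02]
-1 1.3 0 [-1.56  0.51  0.92  2.19 -0.44  0.47 -2.05]
-1 1.5 70 [-1.43  0.38  0.87  2.05 -0.33  0.82 -2.07]
-1 1.5 0 [-1.44  0.58  0.94  2.09 -0.64  0.74 -1.8 ]
```

```bash
python3 - <<'E'
from h import *
bot.move_to([430,-60,320],tool(J,np.pi/2,1)); bot.move_to([390,250,260],tool(T,1.4,1))
grab(HD,.14,1.35,70,sgn=1)
swing(HD,.14,1.03,1.35,2.15,sgn=1)
free(HD,1.03,2.15,60,sgn=1)
grab(HD,1.03,1.35,60,sgn=1)
swing(HD,1.03,1.92,1.35,2.15,sgn=1)
print(bot.sense()["wrist_force"].round(1))
free(HD,1.92,2.15,60,sgn=1)
bot.move_to([430,-60,320],tool(J,np.pi/2,1))
t=snapshot("top"); s=snapshot("side"); save("pics/a3.png",t["frame"],s["frame"]); print(bot.sense()["time"])
E
```

```text
grab gap 0.174 F 58.942546248435974 [-0.2 -0.5  3. ] 31.9583
swing end t 34.4 maxF 6.1 gap 0.175
grab gap 0.177 F 59.083861112594604 [0.7 1.9 1.8] 37.0
swing end t 39.4 maxF 7.8 gap 0.169
[2.2 5.1 5.5]
41.7917
```

View pics/a3.png

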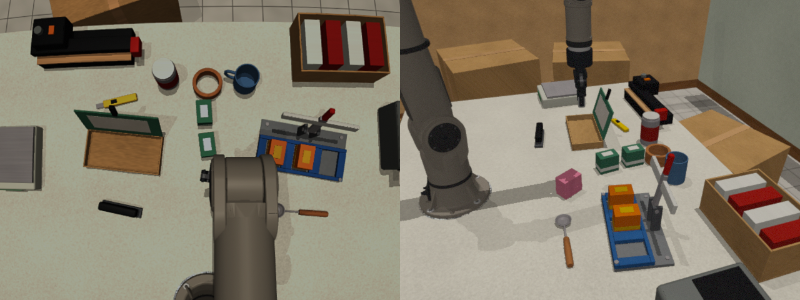

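The lever is open, the header is up, and nothing else has moved. Next I'll measure the header angle, the orange tops and the tray floor.

```bash
cat >> h.py <<'E'
def topcart(sn,lo,hi,roi,z,amin=300,lab=None):
    out=[]
    for c in blobs(cv2.morphologyEx(mask(sn,lo,hi,roi),cv2.MORPH_CLOSE,np.ones((3,3))),amin):
        r=cv2.minAreaRect(onz(sn,c.reshape(-1,2),z)[:,:2].astype(np.float32)); out.append(r)
    return out
E
python3 - <<'E'
from h import *
t=snapshot("top"); s=snapshot("side")
g,_=mid(t,(0,0,50),(180,60,200),(133,183,250,216)); h,_=mid(s,(0,0,50),(180,60,230),(312,145,338,215))
P=tri(t,[g],s,[h])[0]; l=T.R.inv().apply(P[:3]-T.o); print("white",g,h,P.round(1),l.round(1),"angle",np.degrees(np.arctan2(l[2]-37,65-l[0])))
# orange label (yellow) in both views
for nm,sn,roi in(("top",t,(415,205,520,285)),("side",s,(325,285,400,385))):
    for c in blobs(mask(sn,(18,150,100),(32,255,255),roi),10):
        x=cv2.minAreaRect(c); print(nm,"yel",np.round(x[0],1),np.round(x[1],1), J.R.inv().apply(onz(sn,[x[0]],80)-J.o).round(1))
for r in topcart(t,(8,180,125),(32,255,255),(415,205,520,285),80): print("amber",np.round(r[0],1),np.round(r[1],1),r[2], J.R.inv().apply(np.r_[r[0],80]-J.o).round(1))
# tray interior
hs=cv2.cvtColor(t["frame"],cv2.COLOR_BGR2HSV); print(hs[250,200],hs[224,200],hs[277,195],hs[250,135])
cv2.imwrite("pics/z.png",np.hstack([cv2.resize(t["frame"][155:295,115:275],(460,402),interpolation=cv2.INTER_CUBIC),cv2.resize(s["frame"][125:255,260:370],(340,402),interpolation=cv2.INTER_CUBIC)]))
E
```

```text
white [189.46533203 197.8465271 ] [323.16421509 179.57662964] [603.9 272.9  97.4   4.3] [85.4  5.  97.4] angle 108.63161459364343
top yel [443.6 242.6] [11.8 19.9] [[ 0.8 94.  80. ]]
top yel [490.3 250.4] [11.5 19.7] [[ 1.5 -0.6 80. ]]
side yel [363.  364.6] [ 6.2 40.6] [[ -8.2 -71.6  80. ]]
side yel [362.4 334.8] [ 9.9 22.7] [[ 4.3  1.9 80. ]]
side yel [353.4 302.3] [ 8.6 20.9] [[ 3.7 96.3 80. ]]
side yel [337.  331.5] [5. 4.] [[-40.6  16.3  80. ]]
amber [ 494.  -318.8] [48.1 74.4] 79.190673828125 [ 1.2 -0.1 80. ]
amber [ 510.4 -225.6] [47.3 74. ] 79.04499816894531 [ 0.7 94.5 80. ]
[ 15 158 131] [ 15 159 114] [ 23  45 160] [ 15 144 129]
```

View pics/z.png

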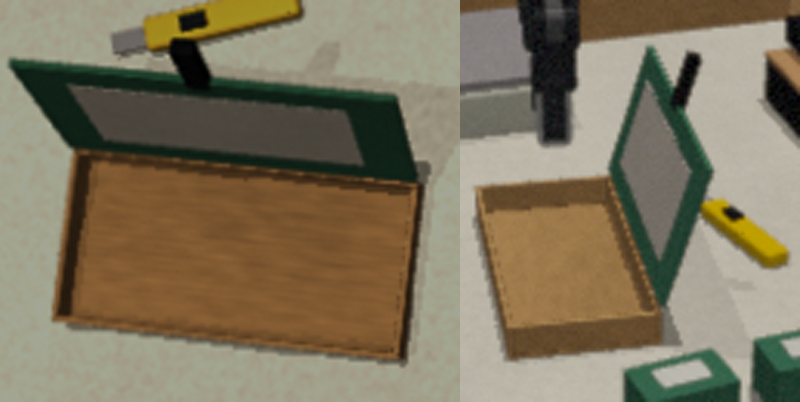

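```bash
cat >> h.py <<'E'
J=F(493.4,-318.6,-.184)
def down(yaw,sgn): return tool(F(0,0,yaw),np.pi/2,sgn)
def fwd(c,base,yaw,sgn,z): return np.r_[c[:2],base+z],down(yaw,sgn)
def pick(c,base,yaw,sgn=-1,up=240,h=37):
    bot.gripper_to(1.0)
    bot.move_to(*fwd(c,0,yaw,sgn,up)); k=bot.move_straight(*fwd(c,base,yaw,sgn,h),velocity=200,contact_N=25)
    st=bot.sense(); bot.gripper_to(0); s2=bot.sense()
    print("pick",k,st["eef_pos"].round(1),"gap",round(s2["finger_gap"],3),"F",round(s2["gripper_force"],1),"t",s2["time"])
    if s2["finger_gap"]<.4: print("MISSED"); raise SystemExit
    bot.move_straight(*fwd(c,0,yaw,sgn,up),velocity=200)
def place(c,base,yaw,sgn=-1,up=240,h=37,op=.75):
    bot.move_to(*fwd(c,0,yaw,sgn,up)); print("carry gap",round(bot.sense()["finger_gap"],3))
    bot.move_straight(*fwd(c,base,yaw,sgn,h+25),velocity=200)
    k=bot.move_straight(*fwd(c,base,yaw,sgn,h-3),velocity=60,contact_N=8)
    st=bot.sense(); print("place",k,st["eef_pos"].round(1),st["wrist_force"].round(1),"t",st["time"])
    bot.gripper_to(op); bot.move_straight(*fwd(c,0,yaw,sgn,up),velocity=200)
E
python3 - <<'E'
from h import *
t=snapshot("top")
q=np.array([(134.1,265.6),(255.9,279.2),(260.4,218.7),(141.1,207.2)]); P=onz(t,q,32)[:,:2]; print("tray rim",P.round(1).tolist(),P.mean(0),"yaw",np.arctan2(-(P[0]-P[1])[0],(P[0]-P[1])[1]),"sizes",np.linalg.norm(P[0]-P[1]),np.linalg.norm(P[1]-P[2]))
c=J.w([.5,94.5,0]); d=T.w([-5,62,0])
for f in(fwd(c,0,J.yaw,-1,240),fwd(c,10,J.yaw,-1,37),fwd(d,0,T.yaw,-1,240),fwd(d,5,T.yaw,-1,37)): print(kinematics.inverse_kinematics(*f))
pick(c,10,J.yaw); 
E
```

```text
tray rim [[470.1, 410.2], [441.3, 150.8], [566.1, 141.6], [593.5, 397.2]] [517.76118642 274.94649957] yaw -0.11063281710741601 sizes 260.9948033529903 125.15222477537709
[-0.57256108  0.52982831  1.27121167  1.78103488 -0.53607903  1.23878313
 -0.90902776]
[-0.49848243  0.94118404  1.26064728  1.95284503 -1.03748091  1.10579424
 -0.53133963]
[-0.81783068  0.35683794  0.22322945  1.6145912  -0.08375011  1.17954862
 -2.26603701]
[-0.90867992  0.589644    0.35251085  1.7865498  -0.26762862  0.81247225
 -2.11536188]
pick False [ 511.9 -226.4   48.1] gap 0.576 F 62.9 t 45.9667
```

```bash
sed -i 's/T=F(518.5,278,-.119)/T=F(518.2,276.8,-.117)/' h.py; python3 - <<'E'
from h import *
place(T.w([-5,60,0]),5,T.yaw)
pick(J.w([.8,-.3,0]),10,J.yaw)
place(T.w([-5,-60,0]),5,T.yaw)
bot.move_to([400,-180,320],down(0,-1))
t=snapshot("top"); s=snapshot("side"); save("pics/a4.png",t["frame"],s["frame"]); g=greens(t); print(bot.sense()["time"])
E
```

```text
carry gap 0.58
place True [520.3 337.4  42.7] [-0.9 -0.   3.1] t 50.5583
pick False [ 494.8 -319.8   48.1] gap 0.579 F 62.8 t 56.225
carry gap 0.579
place True [506.2 218.1  42.5] [-0.8 -0.2  3. ] t 60.7333
green [542.4  51.9] size [74.7 48.5] yaw 0.174 label [543.26727634  52.53995195] (302.1902687000726, 227.6223674655047)
green [643.7   4.2] size [75.3 47.6] yaw 0.05 label [644.02978024   4.37455478] (326.07820804859523, 177.30675778283975)
63.8083
```

View pics/a4.png

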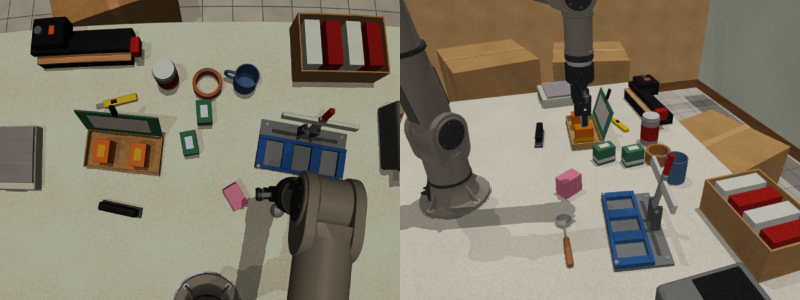

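Both oranges stand in the tray. The near green has been knocked to about (543,52), so I'll use the fresh measurements and check again before the second pick.

```bash
python3 - <<'E'
from h import *
for y in(95,0):
    g=min(greens(snapshot("top")),key=lambda g:g["c"][0])
    assert abs(g["size"][0]-76)<5 and abs(g["size"][1]-50)<5
    pick((g["c"]+g["lab"])/2,0,g["yaw"])
    place(J.w([0,y,0]),10,J.yaw)
    bot.move_to([400,-150,320],down(0,-1))
t=snapshot("top"); s=snapshot("side"); save("pics/a5.png",t["frame"],s["frame"])
for r in topcart(t,(60,80,35),(85,255,255),(410,195,560,300),80): print("in block",np.round(r[1],1),J.R.inv().apply(np.r_[r[0],80]-J.o).round(1),r[2])
for r in topcart(t,(8,180,125),(32,255,255),(140,210,265,285),75): print("amber",np.round(r[1],1),T.R.inv().apply(np.r_[r[0],75]-T.o).round(1))
print(bot.sense()["time"])
E
```

```text
green [542.6  52. ] size [74.7 48.5] yaw 0.177 label [543.26727634  52.53995195] (302.1902687000726, 227.6223674655047)
green [643.7   4.2] size [75.3 47.5] yaw 0.05 label [644.02978024   4.37455478] (326.07820804859523, 177.30675778283975)
pick False [544.   52.1  38.1] gap 0.576 F 62.4 t 66.9
carry gap 0.579
place True [ 511.  -225.    47.4] [ 0.1 -0.3  3.8] t 70.575
green [643.6   4.2] size [75.4 47.6] yaw 0.05 label [644.02978024   4.37455478] (326.07820804859523, 177.30675778283975)
pick False [644.9   4.   38.5] gap 0.585 F 62.7 t 75.975
carry gap 0.582
place True [ 493.6 -318.7   47.6] [-0.4 -0.2  2.8] t 79.9
in block [53.8 75.1] [-0.4 97.1 80. ] 79.46123504638672
in block [48.7 75.6] [-0.7 -0.6 80. ] 79.85589599609375
amber [49.2 75.2] [ -5.5 -60.3  75. ]
amber [49.1 75.9] [-6.1 59.4 75. ]
82.3917
```

View pics/a5.png

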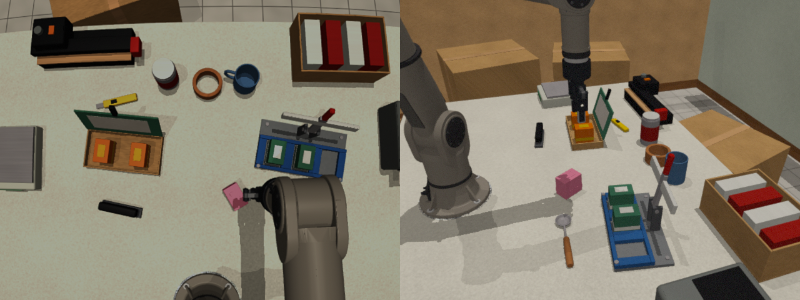

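Both greens sit in their pockets, level, with TCP z as expected. Now I'll close the lever.

```bash
python3 - <<'E'
from h import *
bot.gripper_to(.5)
bot.move_to(J.w([60,0,370]),tool(J,1.75,-1))
grab(CL,1.75,1.95,70)
swing(CL,1.75,.9,1.95,1.35)
free(CL,.9,1.35,60)
grab(CL,.9,2.15,60)
swing(CL,.9,.05,2.15,1.4)
c=bot.move_straight(*arc(*CL,-.03,1.38),velocity=30,contact_N=15) if 0 else bot.move_straight(*arc(CL[0],CL[1],CL[2],CL[3],-.03,1.38,0,-1),velocity=30,contact_N=15)
print(c,bot.sense()["wrist_force"].round(1))
free(CL,0,1.38,80)
bot.move_straight(bot.sense()["eef_pos"]+[0,0,80])
bot.move_to([400,100,330],down(0,-1))
t=snapshot("top"); s=snapshot("side"); save("pics/a6.png",t["frame"],s["frame"]); print(bot.sense()["time"])
clampangle((465,250,510,310),(300,320,355,352))
E
```

```text
grab gap 0.172 F 59.84560310840607 [1.  3.5 6.8] 85.3417
swing end t 87.7 maxF 18.7 gap 0.178
grab gap 0.177 F 59.87758755683899 [1.3 3.9 6.7] 90.2833
swing end t 92.7 maxF 7.6 gap 0.176
True [-2.6  1.3  6.6]
96.1583
handle [486.6739502  282.78787231] [327.53964233 334.89602661] [ 431.8 -308.2   89.4    2.7] local [-62.4  -1.   89.4] angle 0.009 r 147.4
```

View pics/a6.png

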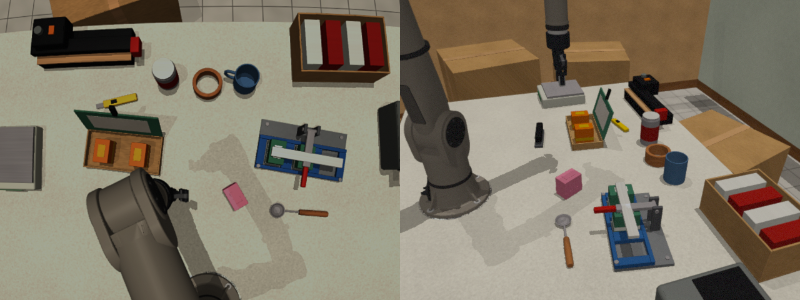

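The handle measures the same as when it was first shut (0.01 rad). The tray, header and other objects are where they should be, and the robot is clear.

```bash
python3 -c "
from h import *
print(ticket.sign_off())"
```

```text
the job is handed in; nothing more can be done
None
```

The job is handed in: both orange cartons stand upright in the tray with the header measured at about 109°, and both green cartons are in their pockets with the lever shut over them. It took about 96 s of the 210 s allowed.

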